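# Fit the missing castor to a storage-box dolly

## Robot

A 6-joint arm with a two-finger parallel gripper is mounted at the origin on the work surface. World frame = base frame: x ahead of the robot, y to its left, z up, the work surface at z = 0. Lengths are in mm, angles in degrees, forces in N, time in s.
With the tool pointing down it reaches from about 300 to 850 mm from the base axis. Payload 4.2 kg.
Tool frame: the origin (TCP) lies midway between the tips of the shut fingers; the grasp point (between the pads) lies 19 mm behind it; z points along the fingers, x is the direction in which the jaws open and shut, and the axes are right-handed (so a half turn about z gives the same grasp; the last joint's range is limited). The gripper opens to 91 mm and grips with 3 to 60 N. Pads are 32 mm wide; open, the fingers measure 118 mm over their backs; the gripper's body (76 mm by 178 mm) begins 60 mm behind the grasp point.
Start: joints at [65.432, 18.312, 89.639, -0, 72.044, -1.146], TCP at [228.571, 527.635, 213.976] pointing down, gripper open.
Joint ranges: [-177.97, 177.97], [-48.28, 115.42], [12.27, 149.76], [-77.06, 257.06], [2.81, 150.46], [-146.56, 146.56]. Speed limits (degrees/s): [147.25, 147.25, 180, 180, 180, 180].

## Interface

Orientations are given as [roll, pitch, yaw] about the fixed x, y, z axes, in that order (R = Rz(yaw) Ry(pitch) Rx(roll)).
In Python, from workcell import env gives the robot as it stands. The module is installed in compiled form; this text tells all that it offers.
- The arm moves only by the tool drive_tool, never from a script. Its argument "series" is a list of rows, each a list of 3 entries, a list of its own where there are three numbers: the closure, from 0 (fully open) to 1 (shut), then the shift along the tool's x, y, z in mm, then the turn, a rotation vector about the tool's x, y, z in rad. In form: [[gripper, [dx, dy, dz], [rx, ry, rz]], ...]. A call has exactly 5 rows; each row is the pose to reach, as a shift and turn from the pose commanded when the call began, along the tool's axes at that moment; what a row does not reach only later rows make up. A row lasts 1/10 s, in which the tool goes at most 50 mm and 8.59 degrees, less where a joint would pass 70% of its speed; a pose out of reach is approached as far as the arm can. A call with a gripper value outside its range is refused whole. The fingers move at their own pace and stop on an object; "squeeze" is the grip in N (left out, the last holds). Time passes only in rows, so rows that repeat a pose let the fingers close, or fill a call up. It gives the time, the measured TCP pose, the force and the opening at its end, in the units of the state.
- env.state(): the state, without advancing time (a new reading comes with each control period).
- env.grab_frame(name): name is "scene" or "side" or "wrist"; returns a dict with "image" (480x640x3 uint8, red, green, blue), "K" (3x3 intrinsics, pixels), "origin" and "orientation" of the camera in the world. Camera axes: x right, y down, z forward; pixel columns grow to the right and rows downward; lengths in mm; the calibration is good to about 2 mm. A picture is of the moment at which its call begins. There is no depth.
- env.job_done(): hands the job in, once; it reports no verdict.
The state is a dict: "time_s": time; "qpos": joint angles; "qvel": joint speeds; "effort": joint torques, N m; "ee_pos": TCP position; "ee_rot": TCP orientation; "force": force on the tool from outside, world axes, zero at the start; "torque": the same for the moment, N m; "gripper_width": finger opening in mm.
Only numpy, scipy, OpenCV 4.12 (cv2) and the standard library are available. Lean on these libraries where they do the work, as an engineer would, in place of code of your own. Each camera call takes 0.05 s, during which the arm holds its last target.

## Task

The dolly lies on the bench underside up with one corner's castor missing. Take the spare castor with the orange wheel, the same as the three already fitted, out of the spares rack, turn it so that its wheel runs in line with the other three and its flat-sided stem matches the slot, and seat it fully home in the empty socket, flange flat on the socket, then let go. Leave the other two spare castors standing in the rack.

Things in the scene. Friction and masses are not known exactly. Their poses are not given: they have to be found in the camera images.
- orange_mid (a point): Spare castor, orange wheel (50 dia x 22 mm), upside down in a rack well; point at wheel centre. z up, x rolling direction, y axle. Grip the fork cheeks from above, fingers closing along y: 32 mm apart outside, 32 long, from 32 below to 16 above the point. Flange 50x44, underside 36 below; stem 34 farther down, 26 (x) x 11 mm, two flats, tapered tip; either way round fits. Lift 40+ mm. 0.16 kg.
- socket (a point): Mouth centre of the empty socket, top of a white boss 53 mm above bench; z up, x = dolly's long direction. Mouth 40x25 mm (x,y) funnels over 10 mm to a slot 30x15, 38 deep. In line within 15 degrees the stem drops till the flange meets the boss: wheel centre 36 above this point. Fixed board 410x300x15; fitted orange castors at (320,0), (0,220), (320,220) mm, tops 114 above bench.
- black_mid (a point): Spare castor with a black wheel, shaped like the orange one; a bystander to leave in place. Point at its wheel centre. The three spares stand in random order in three wells 110 mm apart in a fixed wooden rack 42 mm high; all their points are 78 mm above the bench.
- blue_mid (a point): Spare castor with a blue wheel, shaped like the orange one; a bystander to leave in place. Point at its wheel centre. The three spares stand in random order in three wells 110 mm apart in a fixed wooden rack 42 mm high; all their points are 78 mm above the bench.

How it is judged (in metres and radians):
At the end, for the whole second after the job is handed in: The orange castor rests in the socket: wheel centre within 10 mm of its axis and under 44 mm above the mouth (36 is home), within 17 degrees of the dolly's long direction (either way round) and 8 degrees of upright; the black and blue castors are within 20 mm of where they began (horizontal distance between orange_mid and socket below 0.01 m and z of orange_mid in the frame of socket below 0.044 m and angle between the x axis of orange_mid and the x axis of socket, either way round below 0.3 rad and angle between orange_mid's own z axis and vertical below 0.15 rad and linear speed of orange_castor below 0.02 m/s and distance of each of black_mid, blue_mid from where it was at the start of the episode below 0.02 m); the robot touches nothing.
It fails at once if the black or the blue castor is moved more than 30 mm (distance of any of black_mid, blue_mid from where it was at the start of the episode above 0.03 m).
It also fails if it takes over 40 s, if anything falls off the work surface, if the arm or the gripper's body presses on something with over 40 N, if the wrist force passes 120 N, or if a joint passes its speed limit or range.

## Working session

There is one attempt and no reset: what is moved stays moved. The work goes in short steps, Python scripts to look and compute and a tool call to move; the robot and the scene stay as the last step left them, time stands still between calls to the robot, and variables do not carry over. Pictures are saved under pics/ and viewed, and the job is handed in when it is done.

Besides the shell and the picture viewer there is one more tool, called as name([rows], argument=value, ...), one row to a line, values as JSON. drive_tool: Moves the arm, as the interface text tells. Its arguments: {"type":"object","properties":{"series":{"type":"array","items":{"type":"array"}},"squeeze":{"type":"number"}},"required":["series"]}

```bash
mkdir -p pics; python3 - <<'E'
from workcell import env
import cv2,pickle
d={}
for n in ["scene","side","wrist"]:
    f=env.grab_frame(n); d[n]=f
    cv2.imwrite(f"pics/{n}0.png",f["image"][:,:,::-1]); print(n,f["origin"],f["orientation"],f["K"])
pickle.dump(d,open("f0.pkl","wb"))
print(env.state())
E
```

```text
scene [ 979.74831241 -338.3167696   500.29843315] [-127.51071793   -0.50881211   66.57199162] [[454.28902135   0.         318.60271456]
 [  0.         454.28902135 239.26843075]
 [  0.           0.           1.        ]]
side [  41.32560101 -684.34324196  627.4207039 ] [-124.12248034   -0.74374781  -37.72531056] [[575.44475586   0.         323.46815155]
 [  0.         575.44475586 236.24777487]
 [  0.           0.           1.        ]]
wrist [159.36600817 557.77277596 384.31853964] [1.64418126e+02 1.13202646e-01 6.65842289e+01] [[384.24482899   0.         319.38228451]
 [  0.         384.24482899 249.77173189]
 [  0.           0.           1.        ]]
{'time_s': 0.15, 'qpos': array([ 6.54316695e+01,  1.83443647e+01,  8.96891125e+01, -6.63965431e-04,
        7.20437007e+01, -1.14593996e+00]), 'qvel': array([-0.0404587 , -0.02615625, -0.23251673, -0.00153521, -0.08879817,
       -0.02784727]), 'effort': array([ 2.74461136e-04, -4.12770760e+01, -2.32156402e+01,  7.28345616e-02,
        4.34131140e-02, -7.50415870e-05]), 'ee_pos': array([228.41636814, 527.2841526 , 213.31039283]), 'ee_rot': array([-1.79999088e+02,  7.71750932e-02,  6.65778152e+01]), 'force': array([ 0.33000214,  0.18055297, -0.01621814]), 'torque': array([ 0.02797613,  0.00405339, -0.02200188]), 'gripper_width': 91.28684739678936}
```

View pics/scene0.png

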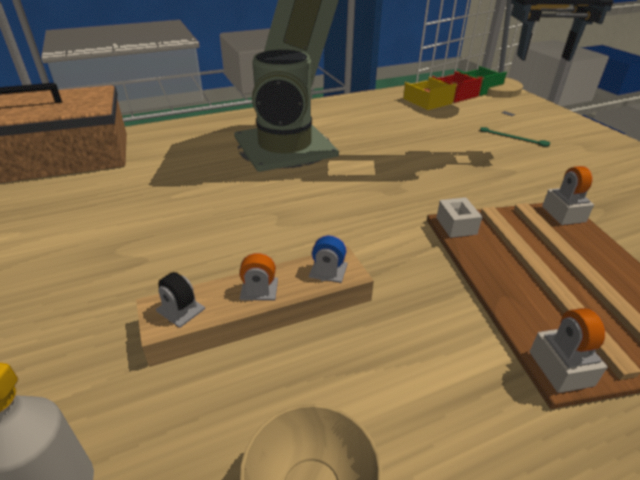

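View pics/side0.png

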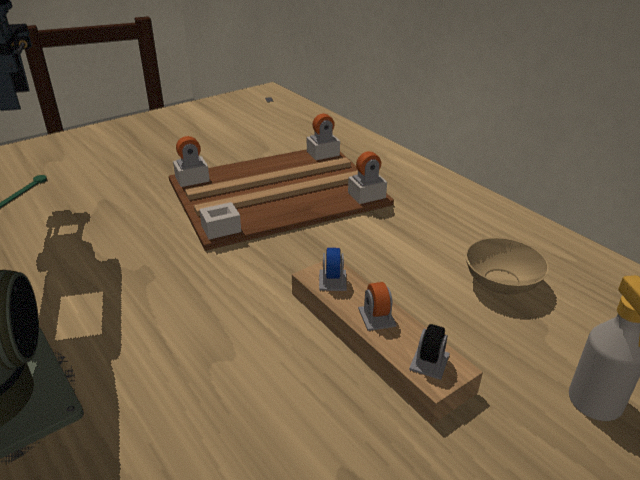

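View pics/wrist0.png

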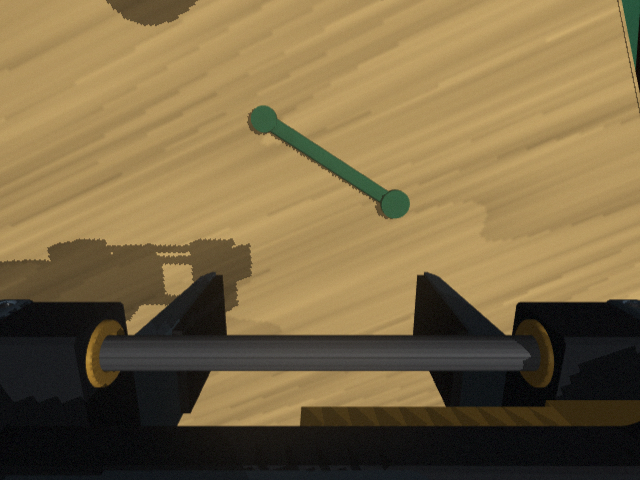

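```bash
cat > h.py <<'E'
import numpy as np,cv2,pickle
from scipy.spatial.transform import Rotation as R
def ray(f,uv):
    d=np.linalg.inv(f["K"])@np.array([uv[0],uv[1],1.])
    return np.array(f["origin"]),R.from_euler("xyz",f["orientation"],degrees=True).as_matrix()@d
def onz(f,uv,z):
    o,d=ray(f,uv); return o+d*(z-o[2])/d[2]
def proj(f,p):
    q=R.from_euler("xyz",f["orientation"],degrees=True).as_matrix().T@(np.array(p)-f["origin"]); q=f["K"]@q; return q[:2]/q[2]
def tri(fs,uvs):
    A=np.zeros((3,3));b=np.zeros(3)
    for f,u in zip(fs,uvs):
        o,d=ray(f,u);d/=np.linalg.norm(d);P=np.eye(3)-np.outer(d,d);A+=P;b+=P@o
    p=np.linalg.solve(A,b)
    return p,[np.linalg.norm(proj(f,p)-u) for f,u in zip(fs,uvs)]
def blobs(img,lo,hi,amin=60):
    h=cv2.cvtColor(img,cv2.COLOR_RGB2HSV);m=cv2.inRange(h,lo,hi)
    n,l,s,c=cv2.connectedComponentsWithStats(m)
    return [(s[i],c[i]) for i in range(1,n) if s[i][4]>=amin],m
E
python3 - <<'E'
from h import *
d=pickle.load(open("f0.pkl","rb"))
for n in["scene","side"]:
    f=d[n]
    for nm,lo,hi in(("or",(4,190,100),(13,255,255)),("blue",(105,150,60),(125,255,255))):
        for s,c in blobs(f["image"],lo,hi)[0]: print(n,nm,s,c.round(1),onz(f,c,80).round(0))
for n,b in(("scene",(420,180,100,70)),("side",(180,180,100,80))):
    x,y,w,h=b;cv2.imwrite(f"pics/c_{n}.png",cv2.resize(d[n]["image"][y:y+h,x:x+w,::-1],None,fx=7,fy=7,interpolation=cv2.INTER_CUBIC))
E
```

```text
scene or [575 167  17  22 156] [584.6 177.5] [497. 416.  80.]
scene or [240 254  35  28 441] [257.8 264.3] [ 499. -220.   80.]
scene or [572 308  33  40 526] [592.2 326.9] [770. 121.  80.]
scene blue [  1   0  39  84 736] [20.6 40.2] [-960. -619.   80.]
scene blue [  22    0  255   70 7416] [155.3  17.3] [-1160.  -140.    80.]
scene blue [ 358    0   68   88 3227] [395.5  32.9] [-575.  653.   80.]
scene blue [428   0  12  21 179] [433.6   9.3] [-884. 1038.   80.]
scene blue [442   0  11  18 142] [447.3   8.2] [-881. 1111.   80.]
scene blue [456   0  10  15 114] [460.5   6.8] [-886. 1188.   80.]
scene blue [452  19  10  20 132] [456.6  28.5] [-548.  912.   80.]
scene blue [439  22  11  19 144] [443.7  31.1] [-532.  840.   80.]
scene blue [425  25  11  19 152] [430.  34.] [-513.  765.   80.]
scene blue [  0  32  20  55 584] [ 6.4 67. ] [-641. -634.   80.]
scene blue [449  42   9  14  91] [453.  49.] [-313.  720.   80.]
scene blue [436  45  10  13  90] [440.3  51.6] [-304.  662.   80.]
scene blue [ 589   46   51   48 1461] [620.   71.1] [  70. 1043.   80.]
scene blue [423  49  10  11  83] [427.1  54. ] [-296.  605.   80.]
scene blue [320  52   6  17  62] [322.8  61. ] [-352.  257.   80.]
scene blue [202  74  29  14 305] [214.4  80.6] [-295.  -96.   80.]
scene blue [313 237  32  28 387] [330.8 246.2] [ 502. -107.   80.]
side or [370 282  20  22 175] [380.6 292.2] [ 519. -218.   80.]
side blue [327 248  13  29 349] [333.  261.2] [ 510. -115.   80.]
```

View pics/c_scene.png

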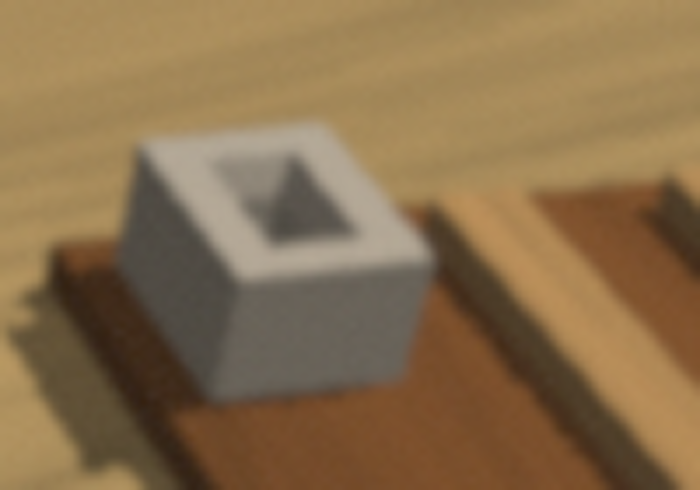

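View pics/c_side.png

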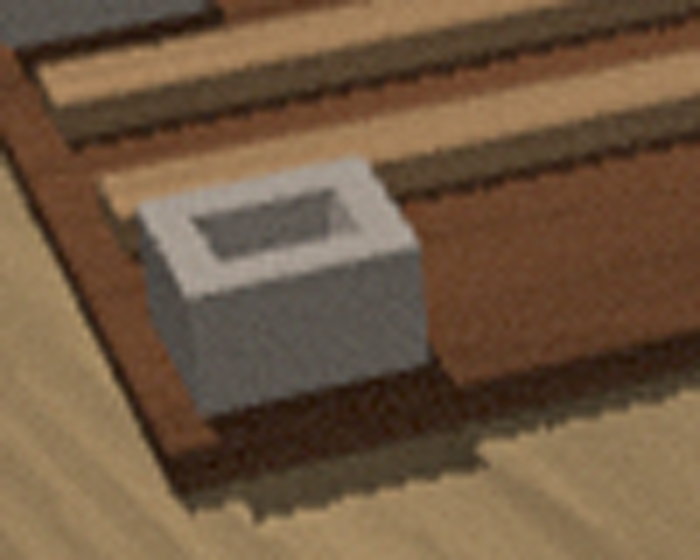

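```bash
python3 - <<'E'
from h import *
d=pickle.load(open("f0.pkl","rb"))
C={"scene":([(212,158),(298,152),(357,236),(270,245)],(420,180)),"side":([(192,218),(333,190),(357,237),(222,261)],(180,180))}
C2={"scene":([(138,145),(325,122),(433,258),(238,283)],(420,180)),"side":([(138,205),(362,157),(420,240),(190,297)],(180,180))}
for CC in(C,C2):
  for n,(c,o) in CC.items():
    P=np.array([onz(d[n],(np.array(p)+.5)/7-.5+o,53)[:2] for p in c]);e=np.roll(P,-1,0)-P
    print(n,P.mean(0).round(1),np.linalg.norm(e,axis=1).round(1),np.degrees(np.arctan2(e[:,1],e[:,0])).round(1))
# fitted castors
f=d["scene"];g=d["side"]
for s,c in blobs(g["image"],(4,150,80),(14,255,255),30)[0]: print(s,c.round(1),onz(g,c,95).round(0))
print(tri([f,g],[(257.8,264.3),(380.6,292.2)]))
E
```

```text
scene [459.5 167. ] [23.4 39.1 23.3 40.2] [  74.4  -15.9 -102.8  164.2]
side [457.7 164.3] [39.1 26.1 36.5 24.5] [ -14.6 -105.7  162.8   80.5]
scene [460.5 165.9] [53.4 63.9 52.5 63.6] [  79.5  -13.8 -100.8  166.9]
side [458.8 165.1] [63.3 48.1 64.  50.8] [ -12.7 -101.5  169.7   77.7]
[313 113  21  21 167] [321.  120.3] [820. 320.  95.]
[176 136  25  22 227] [185.8 143.9] [506. 388.  95.]
[209 150 107  33 659] [256.6 166.1] [573. 211.  95.]
[356 151  25  24 243] [366.  159.6] [770. 103.  95.]
[238 188  18   7  30] [246.8 191. ] [505. 137.  95.]
[ 238  189  124   46 1231] [292.1 210.3] [533.  31.  95.]
[180 191  27  29 122] [189.5 204.1] [398. 157.  95.]
[367 282  23  33 485] [380.2 296.8] [ 498. -238.   95.]
(array([ 510.84937363, -223.74800993,   89.40537955]), [np.float64(1.0714398027526217), np.float64(1.0120610067003655)])
```

drive_tool([
  [0, [-28, 36, 0], [0, 0, 0.14]],
  [0, [-56, 72, 0], [0, 0, 0.28]],
  [0, [-84, 108, 0], [0, 0, 0.42]],
  [0, [-112, 144, 0], [0, 0, 0.56]],
  [0, [-140, 181, 0], [0, 0, 0.7]],
])

```text
time_s: 0.65
ee_pos: [339.3, 325.5, 213.8]
ee_rot: [180.0, 0.0, 26.2]
force: [0.5, 0.4, -0.2]
gripper_width: 91.3
```

drive_tool([
  [0, [2, 46, 0], [0, 0, 0.14]],
  [0, [4, 91, 0], [0, 0, 0.28]],
  [0, [6, 137, 0], [0, 0, 0.42]],
  [0, [8, 182, 0], [0, 0, 0.56]],
  [0, [9, 228, 0], [0, 0, 0.7]],
])

```text
time_s: 1.15
ee_pos: [449.2, 125.4, 213.9]
ee_rot: [-180.0, -0.0, -14.0]
force: [1.0, 0.0, -0.0]
gripper_width: 91.3
```

```bash
cat > snap.py <<'E'
import sys
from workcell import env
from h import *
f=env.grab_frame(sys.argv[1]);pickle.dump(f,open(sys.argv[2]+".pkl","wb"));cv2.imwrite(f"pics/{sys.argv[2]}.png",f["image"][:,:,::-1])
s=env.state();print(s["time_s"],s["ee_pos"].round(1),s["ee_rot"].round(2),s["force"].round(1),s["gripper_width"],s["qpos"].round(1))
E
python3 snap.py wrist w1
```

```text
1.2 [452.4 119.8 213.9] [179.75  -0.25 -14.42] [ 2.3 -4.2 -0. ] 91.28348131824856 [ 13.7   8.6 102.9  -0.4  68.4  28.2]
```

View pics/w1.png

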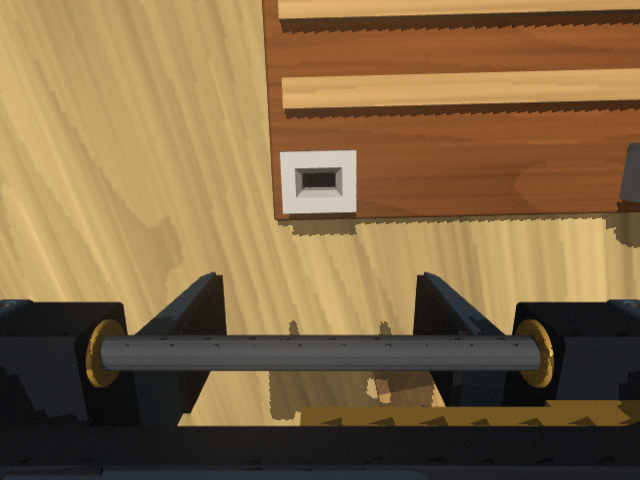

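```bash
python3 snap.py wrist w2; python3 - <<'E'
from h import *
for n in("w1","w2"):
    f=pickle.load(open(n+".pkl","rb"));h=cv2.cvtColor(f["image"],cv2.COLOR_RGB2HSV)
    m=cv2.inRange(h,(0,0,165),(180,40,255));m[260:]=0
    c=max(cv2.findContours(m,cv2.RETR_EXTERNAL,2)[0],key=cv2.contourArea)
    P=np.array([onz(f,p[0],53)[:2] for p in c],np.float32);r=cv2.minAreaRect(P);print("boss",cv2.boundingRect(c),r)
    hole=cv2.bitwise_not(m);n_,l,s,cc=cv2.connectedComponentsWithStats(hole[150:215,278:360]) 
    for i in range(1,n_):
        x,y,w,hh,a=s[i]
        if 300<a<3000 and x>3:
            ys,xs=np.where(l==i);Q=np.array([onz(f,(u+278,v+150),53)[:2] for u,v in zip(xs,ys)],np.float32);print("mouth",cv2.minAreaRect(Q))
    # board lower edge
    hb=cv2.inRange(h,(4,120,60),(13,255,255));hb[260:]=0
    b=max(cv2.findContours(hb,cv2.RETR_EXTERNAL,2)[0],key=cv2.contourArea)
    e=np.array([onz(f,p[0],15)[:2] for p in b if p[0][1]>212 and 375<p[0][0]<610],np.float32)
    v=cv2.fitLine(e,cv2.DIST_HUBER,0,.01,.01).ravel();print("edge",len(e),np.degrees(np.arctan2(v[1],v[0])))
E
```

```text
1.25 [450.6 122.9 213.8] [ 1.7991e+02 -7.0000e-02 -1.4100e+01] [-0.3  0.1 -0.2] 91.2021713110518 [ 1.390e+01  8.600e+00  1.029e+02 -1.000e-01  6.850e+01  2.810e+01]
boss (280, 150, 76, 63) ((459.17755126953125, 167.87335205078125), (51.895389556884766, 62.934940338134766), 77.56840515136719)
mouth ((459.1771545410156, 168.2971954345703), (23.885513305664062, 39.277366638183594), 77.30867767333984)
edge 78 -12.935388
boss (273, 144, 77, 63) ((459.35479736328125, 167.72010803222656), (51.620521545410156, 63.434608459472656), 77.39759063720703)
mouth ((459.3055725097656, 168.2286376953125), (24.318096160888672, 39.68803405761719), 76.81858825683594)Traceback (most recent call last):
  File "<stdin>", line 16, in <module>
cv2.error: OpenCV(4.12.0) /io/opencv/modules/imgproc/src/linefit.cpp:618: error: (-215:Assertion failed) npoints2 >= 0 || npoints3 >= 0 in function 'fitLine'
```

drive_tool([
  [0, [17, 42, 0], [0, 0, 0]],
  [0, [34, 86, 0], [0, 0, 0]],
  [0, [51, 131, 0], [0, 0, 0]],
  [0, [68, 176, 0], [0, 0, 0]],
  [0, [85, 221, 0], [0, 0, 0]],
])

```text
time_s: 1.75
ee_pos: [479.0, -108.7, 213.9]
ee_rot: [-180.0, 0.0, -13.5]
force: [1.0, 0.2, 0.1]
gripper_width: 91.0
```

drive_tool([
  [0, [17, 45, 0], [0, 0, 0]],
  [0, [34, 87, 0], [0, 0, 0]],
  [0, [48, 122, 0], [0, 0, 0]],
  [0, [56, 145, 0], [0, 0, 0]],
  [0, [56, 145, 0], [0, 0, 0]],
])

```text
time_s: 2.25
ee_pos: [499.7, -263.9, 213.2]
ee_rot: [180.0, 0.0, -13.8]
force: [-0.6, 1.7, 0.0]
gripper_width: 91.3
```

```bash
python3 snap.py wrist w3
```

```text
2.3 [ 499.4 -262.   213.2] [-1.7994e+02  7.0000e-02 -1.3700e+01] [-0.6  0.1  0.4] 90.9714700954553 [-28.9  17.4  91.1   0.   71.6 -15.2]
```

View pics/w3.png

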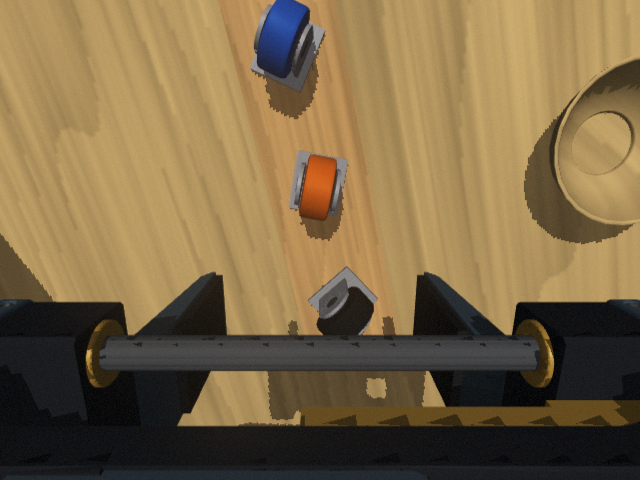

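```bash
python3 - <<'E'
from h import *
f=pickle.load(open("w3.pkl","rb"));h=cv2.cvtColor(f["image"],cv2.COLOR_RGB2HSV)
bl,m=blobs(f["image"],(4,190,80),(14,255,255),200)
for s,c in bl: print(s,c)
m=cv2.inRange(h,(3,205,80),(12,255,255));m[240:]=0;m[:,:280]=0;m[:,360:]=0
c=max(cv2.findContours(m,cv2.RETR_EXTERNAL,2)[0],key=cv2.contourArea)
print(cv2.minAreaRect(c))
for z in(78,90):
    P=np.array([onz(f,p[0],z)[:2] for p in c],np.float32);print(z,cv2.minAreaRect(P))
cv2.imwrite("pics/w3c.png",cv2.resize(f["image"][130:250,260:380,::-1],None,fx=5,fy=5,interpolation=cv2.INTER_CUBIC))
E
```

```text
[ 299  155   37   65 1745] [317.64068768 186.98280802]
((317.6440124511719, 187.2080078125), (28.71111488342285, 61.715484619140625), 10.30484676361084)
78 ((508.51226806640625, -223.3787841796875), (48.356346130371094, 22.79000473022461), 65.2489242553711)
90 ((508.8896789550781, -222.07339477539062), (46.461666107177734, 21.897037506103516), 65.2491226196289)
```

View pics/w3c.png

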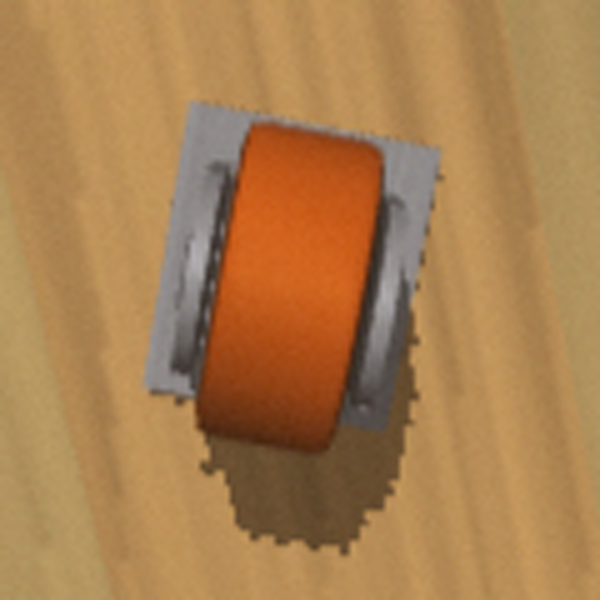

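```bash
python3 - <<'E'
from h import *
f=pickle.load(open("w3.pkl","rb"))
c=[(192,102),(441,148),(384,428),(147,390)]
P=np.array([onz(f,(np.array(p)+.5)/5-.5+(260,130),45)[:2] for p in c]);e=np.roll(P,-1,0)-P
print(P.mean(0),np.linalg.norm(e,axis=1),np.degrees(np.arctan2(e[:,1],e[:,0])))
# tangent approach
print(onz(f,(317.6,187.2),78))
E
```

```text
[ 508.53291298 -223.3473128 ] [43.39938034 49.64646809 42.79252319 50.36165557] [ -23.91377748 -114.45505494  157.04653766   66.2498912 ]
[ 508.65783122 -222.84079838   78.        ]
```

drive_tool([
  [0, [0, -20, 10], [0, 0, 0.1]],
  [0, [0, -40, 25], [0, 0, 0.188]],
  [0, [0, -40, 65], [0, 0, 0.188]],
  [0, [0, -40, 105], [0, 0, 0.188]],
  [0, [0, -40, 128], [0, 0, 0.188]],
])

```text
time_s: 2.8
ee_pos: [507.0, -219.7, 83.3]
ee_rot: [-180.0, 0.3, -24.3]
force: [-0.2, 0.0, -0.7]
gripper_width: 91.0
```

drive_tool([
  [0, [0, 0, 15], [0, 0, 0]],
  [0, [0, 0, 25], [0, 0, 0]],
  [0, [0, 0, 30], [0, 0, 0]],
  [0, [0, 0, 30], [0, 0, 0]],
  [0, [0, 0, 30], [0, 0, 0]],
])

```text
time_s: 3.3
ee_pos: [509.5, -222.8, 56.8]
ee_rot: [-180.0, -0.1, -24.4]
force: [-0.8, -0.4, -0.8]
gripper_width: 91.1
```

```bash
python3 snap.py wrist w4
```

```text
3.35 [ 509.5 -223.    56.9] [-1.7999e+02 -1.1000e-01 -2.4400e+01] [-0.4 -0.3  0.4] 91.10517690669836 [-24.8  24.9 104.5   0.   50.4  -0.4]
```

View pics/w4.png

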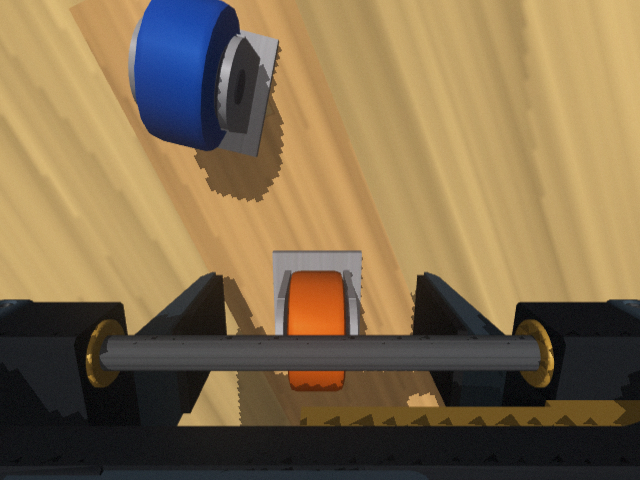

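The orange castor sits centred between the open fingers, with its wheel at about (317,330) and its flange square to the image. I'll close on it now.

drive_tool([
  [1, [0, 0, 0], [0, 0, 0]],
  [1, [0, 0, 0], [0, 0, 0]],
  [1, [0, 0, 0], [0, 0, 0]],
  [1, [0, 0, 0], [0, 0, 0]],
  [1, [0, 0, 0], [0, 0, 0]],
], squeeze=35)

```text
time_s: 3.85
ee_pos: [508.8, -222.9, 55.9]
ee_rot: [-180.0, 0.0, -24.4]
force: [-0.6, 0.9, -0.2]
gripper_width: 53.9
```

drive_tool([
  [1, [0, 0, 0], [0, 0, 0]],
  [1, [0, 0, 0], [0, 0, 0]],
  [1, [0, 0, 0], [0, 0, 0]],
  [1, [0, 0, 0], [0, 0, 0]],
  [1, [0, 0, 0], [0, 0, 0]],
])

```text
time_s: 4.35
ee_pos: [508.8, -222.8, 55.9]
ee_rot: [-180.0, 0.0, -24.4]
force: [-1.2, 0.1, -0.3]
gripper_width: 31.7
```

drive_tool([
  [1, [0, 0, -8], [0, 0, 0]],
  [1, [0, 0, -25], [0, 0, 0]],
  [1, [0, 0, -50], [0, 0, 0]],
  [1, [0, 0, -85], [0, 0, 0]],
  [1, [0, 0, -120], [0, 0, 0]],
])

```text
time_s: 4.85
ee_pos: [508.5, -222.7, 177.3]
ee_rot: [-180.0, 0.0, -24.4]
force: [-0.1, 0.8, -1.0]
gripper_width: 32.0
```

```bash
python3 snap.py side s5;python3 snap.py wrist w5
```

```text
4.9 [ 511.8 -224.3  183.8] [-180.     -0.66  -24.41] [ 2.3 -0.6  2.7] 31.567833090126584 [-24.8  17.7  95.    0.   66.6  -0.4]
4.95 [ 511.8 -224.3  181.6] [-180.     -0.65  -24.41] [0.7 0.9 0.1] 31.937219164756733 [-24.8  17.8  95.2   0.   66.3  -0.4]
```

View pics/s5.png

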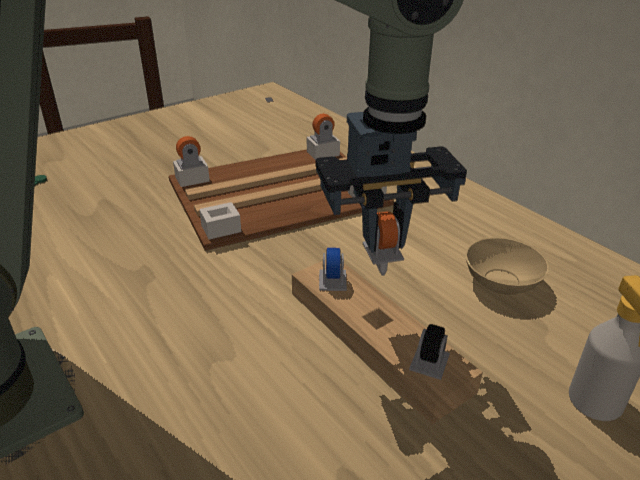

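View pics/w5.png

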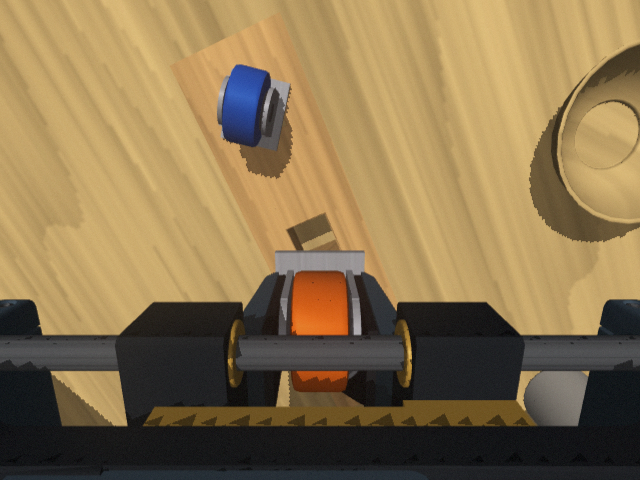

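drive_tool([
  [1, [-12, -20, 0], [0, 0, -0.11]],
  [1, [-26, -42, 0], [0, 0, -0.23]],
  [1, [-40, -65, 0], [0, 0, -0.35]],
  [1, [-54, -88, 0], [0, 0, -0.47]],
  [1, [-69, -112, 0], [0, 0, -0.591]],
])

```text
time_s: 5.45
ee_pos: [491.6, -91.4, 175.4]
ee_rot: [-180.0, 0.1, 9.7]
force: [-0.2, -0.3, -0.9]
gripper_width: 31.9
```

drive_tool([
  [1, [1, -26, 0], [0, 0, -0.118]],
  [1, [2, -52, 0], [0, 0, -0.236]],
  [1, [3, -79, 0], [0, 0, -0.355]],
  [1, [4, -105, 0], [0, 0, -0.473]],
  [1, [5, -131, 0], [0, 0, -0.591]],
])

```text
time_s: 5.95
ee_pos: [475.0, 38.6, 175.5]
ee_rot: [-180.0, 0.0, 43.6]
force: [0.6, -0.8, -1.1]
gripper_width: 32.0
```

drive_tool([
  [1, [17, -23, 0], [0, 0, -0.13]],
  [1, [34, -47, 0], [0, 0, -0.26]],
  [1, [51, -70, 0], [0, 0, -0.39]],
  [1, [67, -91, 0], [0, 0, -0.51]],
  [1, [77, -106, 0], [0, 0, -0.591]],
])

```text
time_s: 6.45
ee_pos: [458.3, 169.0, 175.4]
ee_rot: [-179.9, 0.0, 77.5]
force: [0.4, 0.1, -1.2]
gripper_width: 31.9
```

drive_tool([
  [1, [0, 0, 5], [0, 0, 0]],
  [1, [0, 0, 10], [0, 0, 0]],
  [1, [0, 0, 20], [0, 0, 0]],
  [1, [0, 0, 30], [0, 0, 0]],
  [1, [0, 0, 30], [0, 0, 0]],
])

```text
time_s: 6.95
ee_pos: [457.8, 166.4, 144.0]
ee_rot: [-179.8, 0.1, 77.1]
force: [0.4, -0.3, -1.1]
gripper_width: 31.9
```

```bash
python3 snap.py side s6;python3 snap.py scene c6; python3 snap.py wrist w6; python3 - <<'E'
import cv2
a=cv2.imread("pics/s6.png")[100:300,120:320];b=cv2.imread("pics/c6.png")[100:300,360:560]
cv2.imwrite("pics/m6.png",cv2.resize(cv2.hconcat([a,b]),None,fx=2,fy=2,interpolation=2))
E
```

```text
7.0 [458.4 166.8 144.9] [-1.7988e+02  7.0000e-02  7.7110e+01] [ 0.6  0.3 -1.8] 32.0924643470664 [ 18.6  13.9 106.7   0.   59.5 -58.5]
7.05 [458.9 167.1 145.5] [-1.7995e+02  3.0000e-02  7.7120e+01] [-0.3  0.  -1.5] 31.910535291985642 [ 18.7  13.9 106.6   0.   59.5 -58.5]
7.1 [459.3 167.3 145.9] [180.    -0.    77.13] [ 0.9  0.6 -0.5] 31.852192502121916 [ 18.7  13.9 106.6   0.   59.5 -58.5]
```

View pics/m6.png

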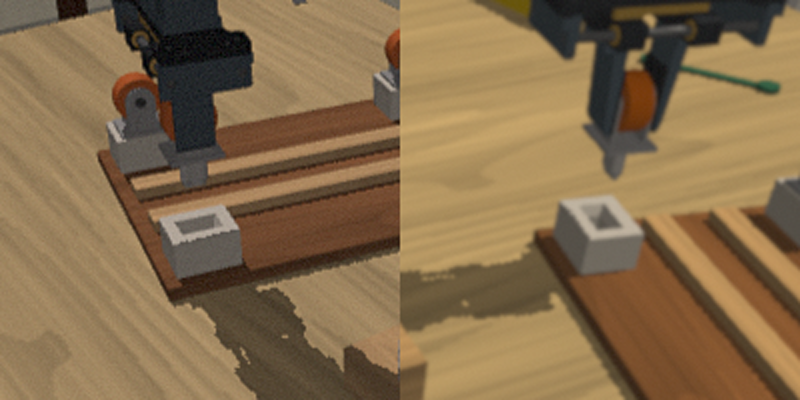

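View pics/w6.png

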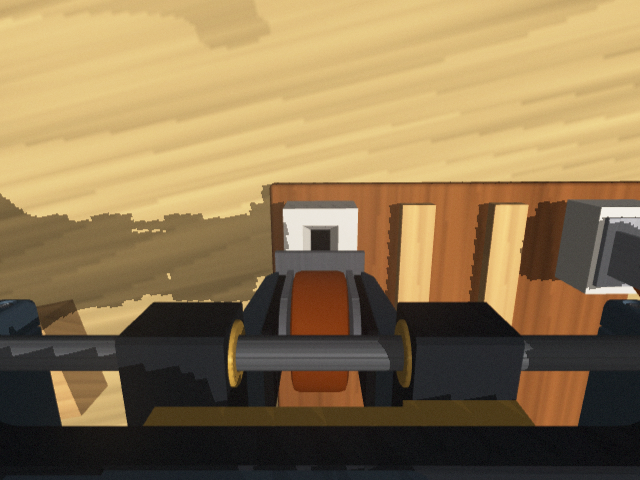

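drive_tool([
  [1, [0, 0, 15], [0, 0, 0]],
  [1, [0, 0, 30], [0, 0, 0]],
  [1, [0, 0, 42], [0, 0, 0]],
  [1, [0, 0, 48], [0, 0, 0]],
  [1, [0, 0, 52], [0, 0, 0]],
])

```text
time_s: 7.6
ee_pos: [459.1, 167.6, 93.7]
ee_rot: [-180.0, -0.0, 77.2]
force: [-0.2, 0.3, -1.4]
gripper_width: 31.8
```

drive_tool([
  [1, [0, 0, 3], [0, 0, 0]],
  [1, [0, 0, 6], [0, 0, 0]],
  [1, [0, 0, 9], [0, 0, 0]],
  [1, [0, 0, 12], [0, 0, 0]],
  [1, [0, 0, 14], [0, 0, 0]],
])

```text
time_s: 8.1
ee_pos: [459.0, 167.6, 79.8]
ee_rot: [180.0, -0.0, 77.2]
force: [-0.6, 0.9, -1.7]
gripper_width: 31.9
```

drive_tool([
  [1, [0, 0, 3], [0, 0, 0]],
  [1, [0, 0, 6], [0, 0, 0]],
  [1, [0, 0, 9], [0, 0, 0]],
  [1, [0, 0, 11], [0, 0, 0]],
  [1, [0, 0, 12], [0, 0, 0]],
])

```text
time_s: 8.6
ee_pos: [458.9, 167.6, 67.7]
ee_rot: [-180.0, 0.0, 77.2]
force: [0.1, -0.1, -0.9]
gripper_width: 31.6
```

drive_tool([
  [1, [0, 0, 0.5], [0, 0, 0]],
  [1, [0, 0, 1], [0, 0, 0]],
  [1, [0, 0, 1], [0, 0, 0]],
  [1, [0, 0, 1], [0, 0, 0]],
  [1, [0, 0, 1], [0, 0, 0]],
])

```text
time_s: 9.1
ee_pos: [459.1, 167.6, 67.0]
ee_rot: [180.0, -0.0, 77.2]
force: [0.3, 0.4, -1.2]
gripper_width: 31.8
```

```bash
python3 snap.py side s7;python3 snap.py scene c7; python3 - <<'E'
import cv2
a=cv2.imread("pics/s7.png")[130:280,140:290];b=cv2.imread("pics/c7.png")[130:280,380:530]
cv2.imwrite("pics/m7.png",cv2.resize(cv2.hconcat([a,b]),None,fx=2.6,fy=2.6,interpolation=2))
E
```

```text
9.15 [459.1 167.6  67. ] [ 1.7999e+02 -1.0000e-02  7.7180e+01] [ 0.3 -0.7 -1.4] 31.565071436690115 [ 18.7  19.2 112.6   0.   48.2 -58.5]
9.2 [459.1 167.6  67. ] [ 1.7999e+02 -1.0000e-02  7.7180e+01] [ 0.2  0.1 -1. ] 31.528089498437105 [ 18.7  19.2 112.6   0.   48.2 -58.5]
```

View pics/m7.png

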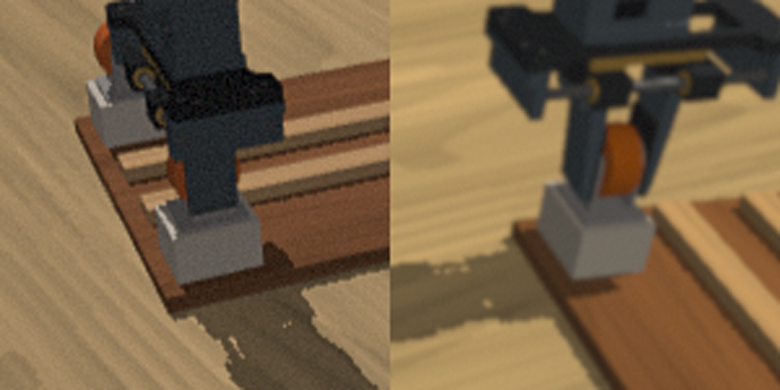

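drive_tool([
  [1, [0, 0, 0.5], [0, 0, 0]],
  [1, [0, 0, 1], [0, 0, 0]],
  [1, [0, 0, 1], [0, 0, 0]],
  [1, [0, 0, 1], [0, 0, 0]],
  [1, [0, 0, 1], [0, 0, 0]],
])

```text
time_s: 9.7
ee_pos: [459.1, 167.6, 66.8]
ee_rot: [180.0, -0.0, 77.2]
force: [-1.5, 0.0, 5.6]
gripper_width: 32.0
```

The force along z rose to about +6 N, which means the flange has met the boss. I'll release and retreat straight up.

drive_tool([
  [0, [0, 0, 0], [0, 0, 0]],
  [0, [0, 0, 0], [0, 0, 0]],
  [0, [0, 0, 0], [0, 0, 0]],
  [0, [0, 0, 0], [0, 0, 0]],
  [0, [0, 0, 0], [0, 0, 0]],
])

```text
time_s: 10.2
ee_pos: [459.0, 167.6, 65.8]
ee_rot: [-180.0, -0.0, 77.2]
force: [-0.3, 0.2, 0.2]
gripper_width: 68.8
```

drive_tool([
  [0, [0, 0, 0], [0, 0, 0]],
  [0, [0, 0, 0], [0, 0, 0]],
  [0, [0, 0, 0], [0, 0, 0]],
  [0, [0, 0, 0], [0, 0, 0]],
  [0, [0, 0, 0], [0, 0, 0]],
])

```text
time_s: 10.7
ee_pos: [459.1, 167.6, 66.0]
ee_rot: [180.0, -0.0, 77.2]
force: [-0.3, 0.8, 0.4]
gripper_width: 91.3
```

drive_tool([
  [0, [0, 0, -10], [0, 0, 0]],
  [0, [0, 0, -35], [0, 0, 0]],
  [0, [0, 0, -70], [0, 0, 0]],
  [0, [0, 0, -105], [0, 0, 0]],
  [0, [0, 0, -140], [0, 0, 0]],
])

```text
time_s: 11.2
ee_pos: [458.8, 167.5, 208.2]
ee_rot: [180.0, -0.0, 77.2]
force: [1.0, 0.4, -0.3]
gripper_width: 91.5
```

drive_tool([
  [0, [0, 10, 0], [0, 0, 0]],
  [0, [0, 25, 0], [0, 0, 0]],
  [0, [0, 40, 0], [0, 0, 0]],
  [0, [0, 50, 0], [0, 0, 0]],
  [0, [0, 50, 0], [0, 0, 0]],
])

```text
time_s: 11.7
ee_pos: [508.9, 155.9, 204.4]
ee_rot: [-179.9, 0.1, 77.1]
force: [-0.8, 0.2, 0.1]
gripper_width: 90.8
```

```bash
python3 snap.py side s8;python3 snap.py scene c8;python3 snap.py wrist w8; python3 - <<'E'
from h import *
a=cv2.imread("pics/s8.png")[100:250,140:340];b=cv2.imread("pics/c8.png")[130:280,400:600]
cv2.imwrite("pics/m8.png",cv2.resize(cv2.hconcat([a,b]),None,fx=2,fy=2,interpolation=2))
F={n:pickle.load(open(n+".pkl","rb")) for n in("s8","c8","w8")}
m=blobs(F["w8"]["image"],(3,205,80),(12,255,255),200)
h=m[1];h[300:]=0
for c in cv2.findContours(h,cv2.RETR_EXTERNAL,2)[0]:
    if cv2.contourArea(c)>400:
        P=np.array([onz(F["w8"],p[0],89)[:2] for p in c],np.float32);print(cv2.boundingRect(c),cv2.minAreaRect(P))
d=pickle.load(open("f0.pkl","rb"))
for n,o in(("side","s8"),("scene","c8")):
    A=d[n]["image"].astype(int);B=F[o]["image"].astype(int)
    for nm,(x,y) in {"side":{"blue":(333,264),"black":(433,344)},"scene":{"blue":(328,252),"black":(176,292)}}[n].items():
        print(n,nm,cv2.phaseCorrelate(*[cv2.cvtColor(I["image"],cv2.COLOR_RGB2GRAY)[y-28:y+28,x-28:x+28].astype(np.float32) for I in(d[n],F[o])]))
E
```

```text
11.75 [508.  156.1 204.6] [-1.7985e+02  7.0000e-02  7.7120e+01] [-1.  -0.2 -0.5] 91.22947652564274 [ 15.8  14.8  96.    0.   69.3 -61.3]
11.8 [507.5 156.2 204.8] [-1.7986e+02  6.0000e-02  7.7140e+01] [-0.7 -0.9  0.4] 91.24090838850113 [ 15.9  14.8  96.1   0.   69.3 -61.3]
11.85 [507.3 156.4 205.1] [-1.7988e+02  4.0000e-02  7.7170e+01] [-0.3  0.  -0.1] 90.65106710525379 [ 15.9  14.7  96.1   0.   69.3 -61.3]
(305, 147, 31, 68) ((460.59259033203125, 167.41285705566406), (22.45197868347168, 48.920230865478516), 77.14971160888672)
(609, 144, 31, 68) ((508.1537780761719, 388.1182556152344), (22.23671531677246, 50.825233459472656), 84.2961654663086)
side blue ((0.1715394694321688, -0.10330067985799118), 0.7607154586580065)
side black ((-0.028390908774781565, -0.018928118671393435), 0.9744444522592757)
scene blue ((0.08775133019343428, -0.044314394881432406), 0.8016924284564124)
scene black ((0.00861483123627238, 0.028454189344799374), 0.8814786293771532)
```

View pics/m8.png

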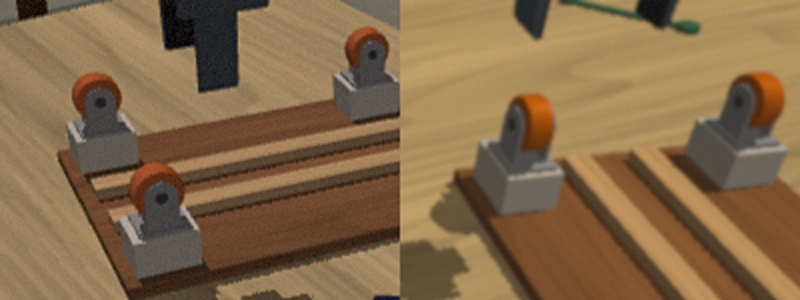

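View pics/w8.png

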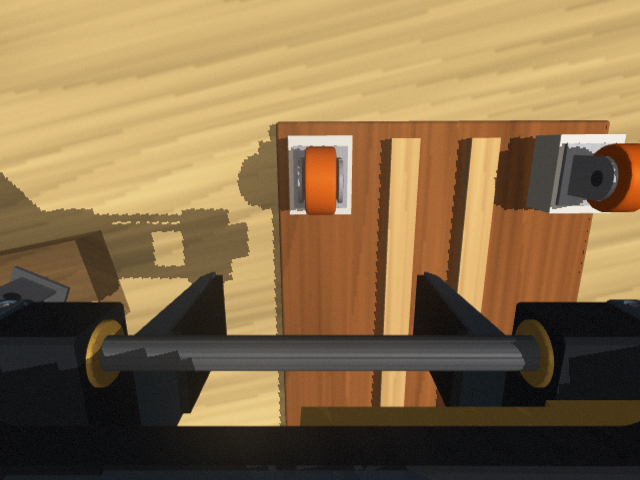

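The orange castor is seated upright: its wheel is at (320,180) in the wrist view, in line with the others and with the flange flat on the boss. The other two spares have not moved in the images, and the gripper is clear, so I'll hand in.

```bash
python3 -c "
from workcell import env
print(env.job_done())"
```

```text
the job is handed in; nothing more can be done
None
```

I lifted the orange castor out of the middle well, turned it about 102° to line up with the dolly, and lowered it into the empty socket. When it met the boss with about 6 N of contact force, I let go, backed the arm clear and handed the job in at about 12 s.

- **Position:** the wrist camera puts the wheel centre at (460.6, 167.4) mm, and I measured the socket at (459.3, 167.5–168) mm. That is within about 1.5 mm, where 10 mm is allowed.
- **Alignment:** the wheel runs at −12.9°, against −12.8° for the dolly.
- **Seating:** both outside views show the flange flat on the boss and the castor upright, level with the fitted ones. I judged this by eye and from the tool height at contact, and did not measure the final wheel height separately.
- **Other spares:** the black and blue castors shifted less than 0.2 pixel between the first and last pictures, so they did not move.

No check failed. One early board-edge fit came back empty, and I did not use it. The first board-edge fit (−12.9°) agreed with the boss and mouth fits; rougher corner readings from the outside cameras put the dolly's angle between about −10° and −17°.

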